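Slide the pot carrier up onto the propagation plate

TASK

Bring the laden nine-pot carrier up onto the low metal propagation plate without carrying it: lift only its leading edge by the grip bar, set that edge on the step and let go, then push the carrier from behind until all of it stands on the plate, roughly square. Its rear edge stays down while you lift, and the small six-pot carrier, the bowl and the lone flowerpot stay where they are.

Things in the scene. Friction and masses are not known exactly. Their poses are not given: they have to be found in the camera images.
- plate: Low fixed aluminium propagation plate with dark ribs on top, 240 mm (its x) by 260 mm (its y), 18 mm high, on the bench; a grey control box 30 mm high (70 by 40 mm, with a black dial on it 12 mm higher) stands against its +y side, outside the plate. Origin: centre of its underside; z up. Its -x edge is the step that faces the carrier: the carrier is to travel along the plate's +x.
- carrier: Black plastic carrier tray with nine upturned clay pots (3 by 3, fixed in it, the bigger of the two carriers), 165 mm long (x) by 165 mm wide (y), about 0.8 kg. Walls 52 mm high, pots 56 mm high, flat vertical front and rear walls 4 mm thick. Origin: centre of its underside; +x points forward, roughly to the plate. It starts flat on the bench, 20 to 50 mm short of the step and up to about 8 degrees and 20 mm off the plate's middle line.
- grip_bar (a point): Middle of the carrier's round wooden grip bar, 14 mm thick, which runs along the carrier's y above its front wall, free over 140 mm between two 12 by 8 mm uprights; 75.5 mm ahead of the carrier's origin and 100 mm above its underside, so 44 mm above the pots. It can turn between the finger pads as the carrier tilts.
- rear_edge (a point): Middle of the carrier's lower rear edge, 82.5 mm behind its origin, at its underside. The rear wall above it is the face to push on; pushing more than 22 mm above the bench keeps clear of the plate.
- front_edge (a point): Middle of the carrier's lower front (leading) edge, 82.5 mm ahead of its origin, at its underside.
- small_carrier: Bystander: shorter black carrier with six clay pots and a like grip bar, 114 by 165 mm. Origin: centre of its underside. Leave alone.
- bowl: Bystander: white bowl 120 mm across, 45 mm high. Origin: centre of its underside. Leave alone.
- flowerpot: Bystander: single upturned clay flowerpot 94 mm across at its rim (below), 85 mm high. Origin: centre of its underside. Leave alone.
Mind the look-alikes: they are no part of the job. What is shaped like the carrier but yellow is not meant.

How it is judged (in metres and radians):
On the way, in this order (a step that is already met when the one before it is completed fails the run):
1. the carrier's leading edge rests on the plate, let go, its rear still short of the step (x of front_edge in the frame of plate above -0.117 m and x of rear_edge in the frame of plate below -0.13 m and height (world z) of front_edge above 0.014 m and linear speed of carrier below 0.02 m/s and contact force between the fingers and carrier below 0.1 N), for 0.2 s.
2. the fingers push the carrier from behind (x of the grasp point in the frame of carrier below -0.075 m and contact force between the fingers and carrier above 0.2 N), for 0.1 s.
At the end, for the whole second after the job is handed in: The nine-pot carrier stands flat and still on the plate: its rear edge is past the step, its front edge not beyond the plate's far edge (2 mm allowed), its middle within 55 mm of the plate's middle line, and it is within 15 degrees of square (x of rear_edge in the frame of plate above -0.12 m and x of front_edge in the frame of plate below 0.122 m and y of carrier in the frame of plate between -0.055 and 0.055 m and angle between the x axis of carrier and the x axis of plate, either way round below 0.26 rad and angle between carrier's own z axis and vertical below 0.05 rad and height (world z) of rear_edge above 0.014 m and height (world z) of front_edge below 0.024 m and linear speed of carrier below 0.02 m/s); the robot touches nothing.
It fails at once if the carrier is carried: its rear edge rises more than 32 mm above the bench (height (world z) of rear_edge above 0.032 m).
It fails at once if the carrier is tipped more than 34 degrees (angle between carrier's own z axis and vertical above 0.6 rad).
It fails at once if a bystander is moved more than 20 mm (distance of any of small_carrier, bowl, flowerpot from where it was at the start of the episode above 0.02 m).
It also fails if it takes over 48 s, if anything falls off the work surface, if the arm or the gripper's body presses on something with over 40 N, if the wrist force passes 120 N, or if a joint passes its speed limit or range.

ROBOT

A 6-joint arm with a two-finger parallel gripper is mounted at the origin on the work surface. World frame = base frame: x ahead of the robot, y to its left, z up, the work surface at z = 0. Lengths are in mm, angles in rad, forces in N, time in s.
With the tool pointing down it reaches from about 300 to 775 mm from the base axis. Payload 14.6 kg.
Tool frame: the origin (TCP) lies midway between the tips of the shut fingers; the grasp point (between the pads) lies manip.grasp_offset behind it (manip.grasp_offset is the distance from the TCP to the grasp point, in mm); z points along the fingers, y is the direction in which the jaws open and shut (so a half turn about z gives the same grasp; the last joint's range is limited). The gripper opens to 94 mm and grips with 3 to 60 N. Pads are 16 mm wide; open, the fingers measure 119 mm over their backs; the gripper's body (75 mm by 177 mm) begins 78 mm behind the grasp point.
Start: joints at [-1.277, 0.3, 1.521, -0, 1.321, -0.067], TCP at [194.155, -514.58, 205.446] pointing down, gripper open.
Joint ranges: [-3.03, 3.03], [-0.79, 2.21], [0.23, 2.52], [-1.04, 4.18], [0, 3.07], [-2.55, 2.55]. Speed limits (rad/s): [2.22, 2.22, 2.57, 3.14, 3.14, 3.14].

INTERFACE

Orientations are given as [roll, pitch, yaw] about the fixed x, y, z axes, in that order (R = Rz(yaw) Ry(pitch) Rx(roll)).
In Python, from cell import monitor, vision, order, manip gives the robot as it stands.
- The arm moves only by the shell command python3 -m jog 'ROWS' [FORCE]. ROWS is JSON, a list of rows, each a list of 7 numbers: the shift along the tool's x, y, z in cm, then the turn, a rotation vector about the tool's x, y, z in rad, then the opening in per cent of the stroke, from 0 (shut) to 100 (fully open). In form: [[tx, ty, tz, rx, ry, rz, jaw], ...]. A call has 1 to 8 rows; each row shifts and turns the commanded pose from where the row before left it, along the tool's axes as they then stand; what a row does not reach is not made up. A row lasts 1/10 s, in which the tool goes at most 50 mm and 8.59 degrees, less where a joint would pass 70% of its speed; a pose out of reach is approached as far as the arm can. A call is refused whole if a number of a shift passes 5 or a number of a turn 0.15, either way. A call with a gripper value outside its range is refused whole. The fingers move at their own pace and stop on an object; FORCE is the grip in N (left out, the last holds). Time passes only in rows, so rows that do not move let the fingers close. It gives the time, the measured TCP pose, the force and the opening at its end, in the units of the state.
- monitor.read_state(): the state, without advancing time (a new reading comes with each control period).
- vision.camera(name): name is "scene" or "top" or "wrist"; returns a dict with "color" (420x560x3 uint8, blue, green, red), "fx", "fy", "cx", "cy" (pixels), "cam_to_world" (4x4, takes a point from camera to world coordinates); the wrist camera has in their place "tool_from_camera" (4x4, takes a point from camera to tool coordinates, whose origin is the TCP and whose axes are the flange's). Camera axes: x right, y down, z forward; pixel columns grow to the right and rows downward; lengths in mm; the calibration is good to about 2 mm. A picture is of the moment at which its call begins: read the wrist's pose just before it. There is no depth.
- order.sign_off(): hands the job in, once; it reports no verdict.
The state is a dict: "clock": time; "joints": joint angles; "qd": joint speeds; "effort": joint torques, N m; "eef_pos": TCP position; "eef_rot": TCP orientation; "wrist_force": force on the tool from outside, world axes, zero at the start; "moment": the same for the moment, N m; "finger_gap": finger opening in mm.
Only numpy, scipy, OpenCV 4.12 (cv2) and the standard library are available. Lean on these libraries where they do the work, as an engineer would, in place of code of your own. Each camera call takes 0.05 s, during which the arm holds its last target.

## Working session

There is one attempt and no reset: what is moved stays moved. The work goes in short steps, Python scripts to look and compute and a shell command to move; the robot and the scene stay as the last step left them, time stands still between calls to the robot, and variables do not carry over. Pictures are saved under pics/ and viewed, and the job is handed in when it is done.

```bash
ls; mkdir -p pics
python3 - <<'E'
from cell import monitor, vision, order, manip
import cv2
s=monitor.read_state();print(s);print(manip.grasp_offset)
for n in("scene","top","wrist"):
    c=vision.camera(n);cv2.imwrite(f"pics/a_{n}.png",c["color"]);print(n,{k:v for k,v in c.items() if k!="color"})
E
```

```text
pics
{'clock': 0.0, 'joints': array([-1.27663287e+00,  3.00490242e-01,  1.52159112e+00,  2.50466641e-06,
        1.32066565e+00, -6.66336210e-02]), 'qd': array([-0.00081475,  0.00057236, -0.00072667, -0.00086591,  0.00011074,
       -0.00117316]), 'effort': array([-2.01656170e-03, -5.31809127e+01, -3.52739024e+01,  7.07202265e-02,
        2.44248135e-02, -4.16735941e-05]), 'eef_pos': array([ 194.06654344, -514.34814773,  204.87157549]), 'eef_rot': array([-3.14044101e+00, -7.92830105e-05,  3.60796410e-01]), 'wrist_force': array([-0.31695134,  0.07442377, -0.00509269]), 'moment': array([ 0.0047711 , -0.00691218, -0.03459596]), 'finger_gap': 94.0763503905077}
18.8
scene {'fx': 442.51650046526055, 'fy': 442.51650046526055, 'cx': 274.8533187022048, 'cy': 216.32820299289813, 'cam_to_world': array([[ 6.56714912e-01,  5.30992291e-01, -5.35511636e-01,
         1.21253493e+03],
       [ 7.54086142e-01, -4.70764930e-01,  4.57967762e-01,
        -4.84093187e+02],
       [-8.92274701e-03, -7.04576162e-01, -7.09572278e-01,
         9.44484228e+02],
       [ 0.00000000e+00,  0.00000000e+00,  0.0000
[... 272 characters left out ...]
2.07174192e-02,  8.84426937e-03,
         6.47635691e+01],
       [-5.06027338e-03, -1.76037744e-01, -9.84370411e-01,
         1.36801633e+03],
       [ 0.00000000e+00,  0.00000000e+00,  0.00000000e+00,
         1.00000000e+00]])}
wrist {'fx': 328.4109669741787, 'fy': 328.4109669741787, 'cx': 287.9514431256245, 'cy': 207.40517332240344, 'tool_from_camera': array([[-3.28716935e-05, -9.71434927e-01, -2.37306094e-01,
         6.87183350e+01],
       [ 9.99999920e-01, -1.26389269e-04,  3.78866206e-04,
         1.18805448e-01],
       [-3.98036809e-04, -2.37306063e-01,  9.71434853e-01,
        -1.79063778e+02],
       [ 0.00000000e+00,  0.00000000e+00,  0.00000000e+00,
         1.00000000e+00]])}
```

View pics/a_top.png

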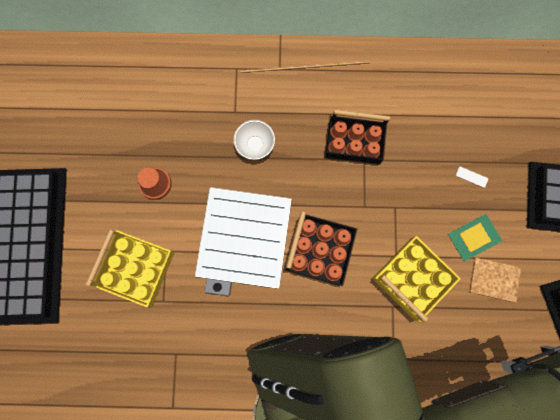

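View pics/a_scene.png

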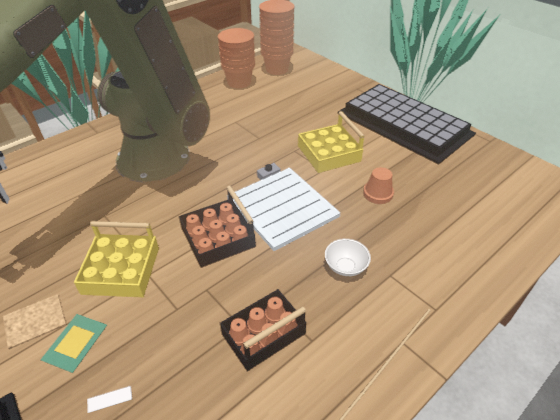

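Top view: black nine-pot carrier at (322,248), with its bar on the left at (297,241). Plate at (245,237), with the box at (218,287). Look-alikes are yellow nine-pot carriers at (132,267) and (417,277), and the black six-pot at (357,137). The black nine-pot beside the plate is the one meant. I'll confirm this in enlarged crops.

Run:
```python
import cv2
a=cv2.imread("pics/a_top.png")[180:305,185:365];cv2.imwrite("pics/b_top.png",cv2.resize(a,None,fx=4.4,fy=4.4,interpolation=cv2.INTER_CUBIC))
a=cv2.imread("pics/a_scene.png")[155:275,170:350];cv2.imwrite("pics/b_scene.png",cv2.resize(a,None,fx=4.4,fy=4.4,interpolation=cv2.INTER_CUBIC))
```

```text
(no output)
```

View pics/b_top.png

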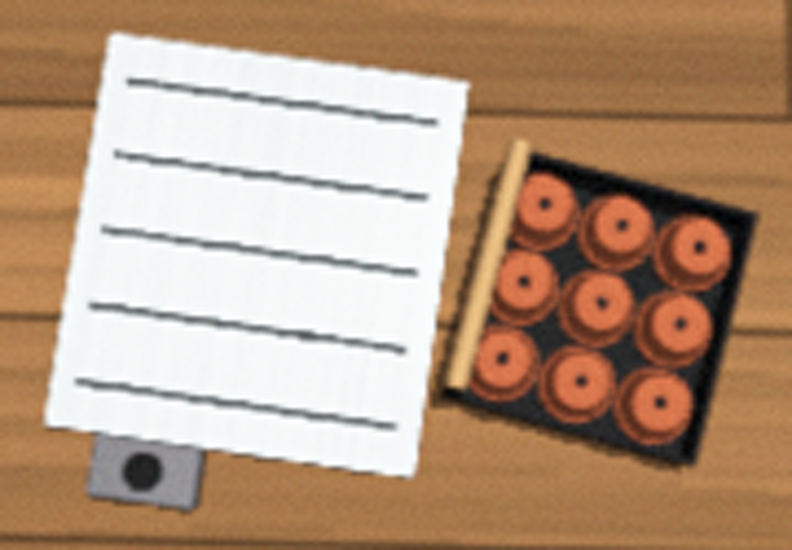

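View pics/b_scene.png

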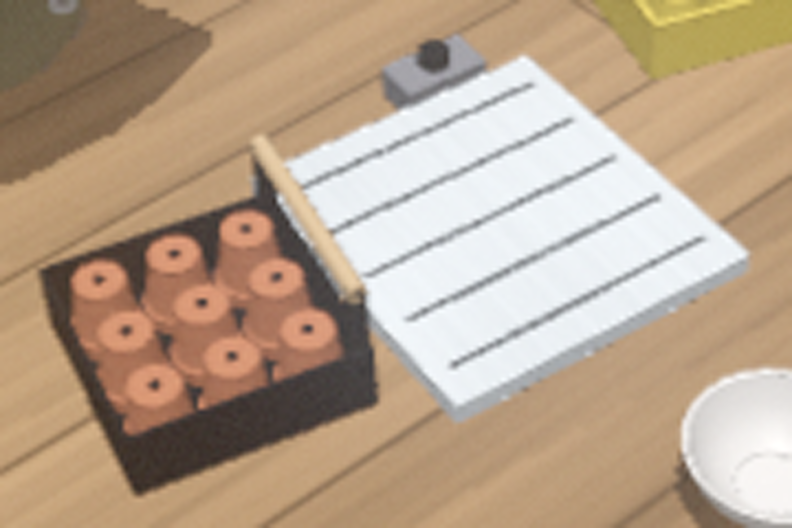

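Confirmed: black walls, nine pots, a wooden bar facing the plate. Holes and bar ends are readable in both crops, so I'll triangulate them.

```bash
cat > h.py <<'E'
import numpy as np, cv2
from cell import monitor, vision, order, manip
from scipy.spatial.transform import Rotation as R
T=None
def ray(c,uv,M=None):
    M=c["cam_to_world"] if M is None else M
    d=M[:3,:3]@np.array([(uv[0]-c["cx"])/c["fx"],(uv[1]-c["cy"])/c["fy"],1]);return M[:3,3],d/np.linalg.norm(d)
def plane(c,uv,z,M=None):
    o,d=ray(c,uv,M);return o+d*(z-o[2])/d[2]
def tri(rs):
    A=sum(np.eye(3)-np.outer(d,d) for o,d in rs);b=sum((np.eye(3)-np.outer(d,d))@o for o,d in rs)
    p=np.linalg.solve(A,b);e=max(np.linalg.norm((np.eye(3)-np.outer(d,d))@(p-o)) for o,d in rs);return p,e
def wristM(s,c):
    M=np.eye(4);M[:3,:3]=R.from_euler("xyz",s["eef_rot"]).as_matrix();M[:3,3]=s["eef_pos"];return M@c["tool_from_camera"]
E
python3 - <<'E'
from h import *
np.set_printoptions(precision=1,suppress=True)
t=vision.camera("top");s=vision.camera("scene")
ct=lambda p:(p[0]/4.4+185-.4,p[1]/4.4+180-.4)
cs=lambda p:(p[0]/4.4+170-.4,p[1]/4.4+155-.4)
print("plate",[plane(t,ct(p),18) for p in[(468,82),(413,476),(46,426),(110,34)]])
for a,b in[((468,82),(455,403)),((110,34),(748,253)),((46,426),(525,57))]:print(tri([ray(t,ct(a)),ray(s,cs(b))]))
print("bar")
for a,b in[((522,142),(355,292)),((457,388),(261,142))]:print(tri([ray(t,ct(a)),ray(s,cs(b))]),plane(t,ct(a),100))
# holes: top rows front->rear ; scene
H=[((545,204),(308,329)),((622,226),(231,357)),((699,248),(154,385)),((524,282),(277,277)),((601,303),(202,303)),((680,324),(126,331)),((503,359),(245,230)),((581,381),(174,254)),((660,403),(99,279))]
P=[]
for a,b in H:
    p,e=tri([ray(t,ct(a)),ray(s,cs(b))]);P.append(p);print(p,e)
P=np.array(P);print("mean",P.mean(0),[plane(t,ct(a),56) for a,b in H][4])
f=P[[0,3,6]].mean(0)-P[[2,5,8]].mean(0);print("yaw",np.degrees(np.arctan2(f[1],f[0])))
E
```

```text
plate [array([600.9,  34.1,  18. ]), array([343.5,  65.1,  18. ]), array([370. , 301.8,  18. ]), array([628.4, 272.6,  18. ])]
(array([599.8,  33.3,  20.4]), np.float64(1.1000128853462958))
(array([627.7, 271.7,  17.1]), np.float64(1.3845118416996969))
(array([369.6, 301.8,  14.5]), np.float64(0.6609955287871836))
bar
(array([547. ,   0.8, 101.7]), np.float64(1.464622001478623)) [548.1   2.  100. ]
(array([396.7,  40. ,  99.9]), np.float64(0.5654131506308487)) [396.4  39.5 100. ]
[515.5 -15.7  55.3] 0.4471688575396881
[502.3 -65.2  54.5] 0.8883980087149232
[ 489.4 -114.    54.1] 0.7927633982659502
[465.7  -2.7  55.1] 0.12425756922734586
[453.1 -51.9  55.2] 0.7722121209918706
[ 441.  -101.8   54.9] 0.7214333208462251
[416.6   9.2  54.1] 1.0000719866935568
[404.1 -39.5  54.5] 0.5486144529806247
[391.4 -89.1  55.1] 0.6491138705447274
mean [453.2 -52.3  54.8] [453.4 -51.2  56. ]
yaw 75.6181980680924
```

Findings:
- **Carrier:** centre about (453,-52), yaw 75.6°.
- **Bar:** middle about (472,21,100). The triangulated heights of 100 and 55 agree with the text.
- **Plate:** centre about (485.7,168.4), yaw 83.5°, so the front edge is about 21 mm short of the step.

First I turn the tool so the jaws lie along the carrier's x, then fly over the bar.

```bash
python3 -m jog '[[0,0,0,0,0,0.14,100],[0,0,0,0,0,0.14,100],[0,0,0,0,0,0.14,100],[0,0,0,0,0,0.14,100],[0,0,0,0,0,0.052,100]]' 40
python3 -m jog '[[0.85,-3.68,0,0,0,0,100],[0.85,-3.68,0,0,0,0,100],[0.85,-3.68,0,0,0,0,100],[0.85,-3.68,0,0,0,0,100],[0.85,-3.68,0,0,0,0,100],[0.85,-3.68,0,0,0,0,100],[0.85,-3.68,0,0,0,0,100],[0.85,-3.68,0,0,0,0,100]]'
python3 -m jog '[[0.85,-3.68,0,0,0,0,100],[0.85,-3.68,0,0,0,0,100],[0.85,-3.68,0,0,0,0,100],[0.85,-3.68,0,0,0,0,100],[0.85,-3.68,0,0,0,0,100],[0.85,-3.68,0,0,0,0,100],[0.85,-3.68,0,0,0,0,100],[0,0,0,0,0,0,100]]'
python3 - <<'E'
from h import *
s=monitor.read_state();print(s["eef_pos"],s["eef_rot"],s["joints"])
c=vision.camera("wrist");cv2.imwrite("pics/c_wrist.png",c["color"])
M=wristM(s,c)
for p in[(547,.8,101.7),(396.7,40,99.9),(472,21,100)]:
    q=np.linalg.inv(M)@np.array([*p,1]);print(c["cx"]+c["fx"]*q[0]/q[2],c["cy"]+c["fy"]*q[1]/q[2])
E
```

```text
clock: 0.75
eef_pos: [194.1, -514.5, 205.3]
eef_rot: [-3.141, 0.0, -0.257]
wrist_force: [0.1, -0.8, 1.5]
finger_gap: 94.0
clock: 1.55
eef_pos: [333.6, -244.9, 205.5]
eef_rot: [3.141, -0.0, -0.251]
wrist_force: [0.0, 0.1, 0.3]
finger_gap: 94.0
clock: 2.35
eef_pos: [455.8, -8.7, 205.3]
eef_rot: [-3.141, 0.0, -0.248]
wrist_force: [0.2, 0.2, 0.2]
finger_gap: 94.2
[455.84596169  -8.69448532 205.2504978 ] [-3.14117308e+00  2.05897079e-04 -2.47656571e-01] [-9.96983421e-02  8.88549271e-02  1.77358480e+00  4.64955152e-04
  1.27929475e+00  1.71862094e+00]
249.6012443161113 105.61497746640862
253.16742419560794 278.20346884965136
250.90217767342443 197.47407556232727
```

View pics/c_wrist.png

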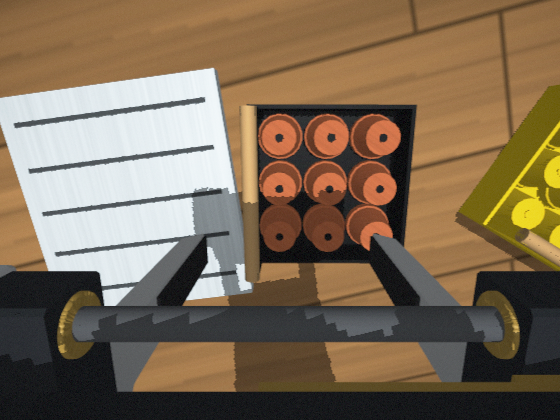

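The wrist view shows the bar running (249,105)-(252,282), and the prediction was (250,106)-(253,278), so they agree. I'll descend and grip.

```bash
python3 -m jog '[[0.4,-1.6,0,0,0,0,100],[0.45,-1.66,0,0,0,-0.004,100],[0,0,3.1,0,0,0,100],[0,0,3.1,0,0,0,100],[0,0,3.1,0,0,0,100],[0,0,3.1,0,0,0,100],[0,0,0,0,0,0,100],[0,0,0,0,0,0,60]]' 45
python3 -m jog '[[0,0,0,0,0,0,30],[0,0,0,0,0,0,0],[0,0,0,0,0,0,0],[0,0,0,0,0,0,0],[0,0,0,0,0,0,0],[0,0,0,0,0,0,0],[0,0,0,0,0,0,0],[0,0,0,0,0,0,0]]' 45
python3 -c '
from h import *
cv2.imwrite("pics/d.png",cv2.resize(vision.camera("scene")["color"][130:290,150:350],None,fx=3.5,fy=3.5))'
```

```text
clock: 3.2
eef_pos: [471.3, 17.2, 82.3]
eef_rot: [3.141, 0.0, -0.248]
wrist_force: [-0.3, 0.1, -0.3]
finger_gap: 88.6
clock: 4.0
eef_pos: [471.2, 17.9, 81.4]
eef_rot: [3.142, 0.0, -0.247]
wrist_force: [-0.5, -0.5, 0.4]
finger_gap: 25.3
```

View pics/d.png

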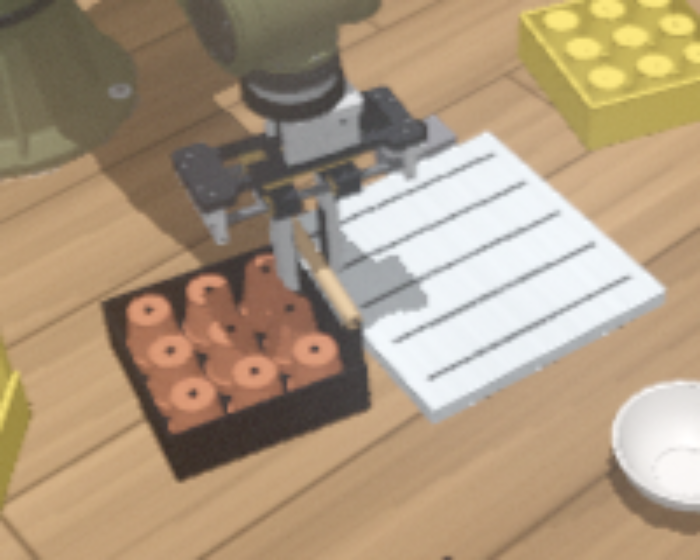

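The jaws straddle the bar. I'll centre by 3 mm and finish closing.

```bash
python3 -m jog '[[0,-0.25,0,0,0,0,0],[0,0,0,0,0,0,0],[0,0,0,0,0,0,0],[0,0,0,0,0,0,0],[0,0,0,0,0,0,0],[0,0,0,0,0,0,0]]' 45
```

```text
clock: 4.65
eef_pos: [471.8, 20.3, 81.4]
eef_rot: [-3.141, 0.0, -0.247]
wrist_force: [1.7, 5.1, -0.9]
finger_gap: 12.5
```

```bash
python3 -m jog '[[0,0.25,-0.4,0,0,0,0],[0,0.25,-0.4,0,0,0,0],[0,0.27,-0.38,0,0,0,0],[0,0.28,-0.38,0,0,0,0],[0,0.3,-0.37,0,0,0,0],[0,0.3,-0.36,0,0,0,0],[0,0.3,-0.36,0,0,0,0],[0,0.3,-0.36,0,0,0,0]]' 45
python3 -m jog '[[0,0.1,-0.2,0,0,0,0],[0,0,0,0,0,0,0]]'
python3 -c '
from h import *
cv2.imwrite("pics/e.png",cv2.resize(vision.camera("scene")["color"][130:290,150:350],None,fx=3.5,fy=3.5))'
```

```text
clock: 5.45
eef_pos: [466.2, -1.8, 111.8]
eef_rot: [3.142, 0.0, -0.247]
wrist_force: [0.8, 1.7, -7.6]
finger_gap: 12.9
clock: 5.65
eef_pos: [466.2, -2.7, 113.8]
eef_rot: [-3.142, -0.0, -0.247]
wrist_force: [-0.5, 0.7, -6.9]
finger_gap: 12.7
```

View pics/e.png

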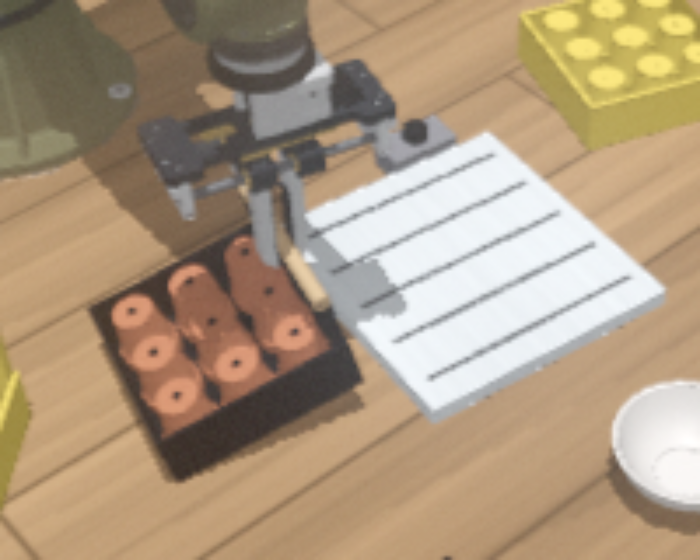

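Front is up, rear is down. Now forward along the plate's x by 55 mm, squaring the yaw a little.

```bash
python3 -m jog '[[-0.08,-0.68,0,0,0,-0.017,0],[-0.07,-0.68,0,0,0,-0.017,0],[-0.06,-0.69,0,0,0,-0.017,0],[-0.05,-0.69,0,0,0,-0.017,0],[-0.04,-0.69,0,0,0,-0.017,0],[-0.03,-0.69,0,0,0,-0.017,0],[-0.02,-0.69,0,0,0,-0.017,0],[0,-0.69,0,0,0,-0.017,0]]' 45
python3 -m jog '[[0,0,0,0,0,0,0]]'
python3 -c '
from h import *
cv2.imwrite("pics/f.png",cv2.resize(vision.camera("scene")["color"][130:290,150:350],None,fx=3.5,fy=3.5))
cv2.imwrite("pics/f_top.png",cv2.resize(vision.camera("top")["color"][170:310,185:365],None,fx=4,fy=4))'
```

```text
clock: 6.5
eef_pos: [472.9, 52.8, 113.5]
eef_rot: [-3.142, 0.0, -0.11]
wrist_force: [-0.1, -0.4, -7.5]
finger_gap: 12.6
clock: 6.6
eef_pos: [473.1, 53.1, 113.7]
eef_rot: [-3.141, -0.0, -0.11]
wrist_force: [0.3, 1.8, -6.4]
finger_gap: 12.8
```

View pics/f.png

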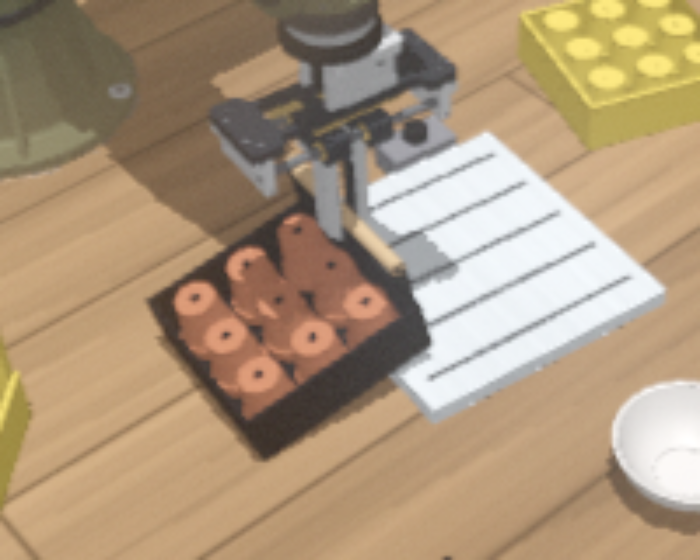

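View pics/f_top.png

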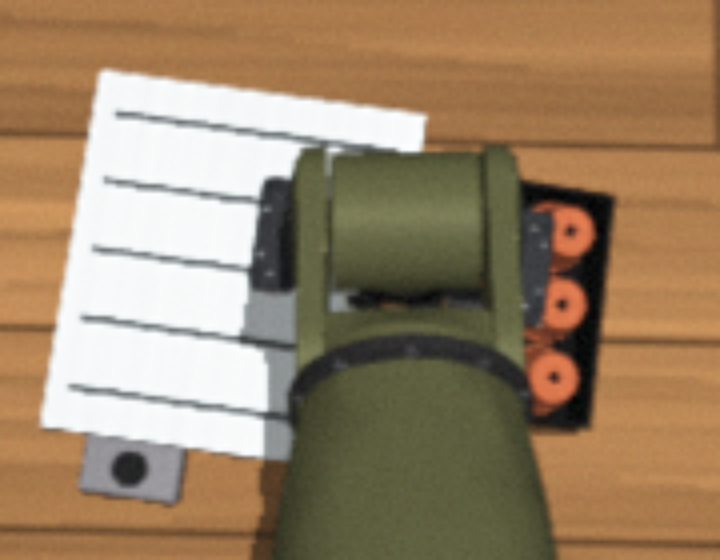

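Yaw is squared and the front edge is over the plate (estimated x -89). Lowering along the arc and releasing.

```bash
python3 -m jog '[[0,-0.35,0.4,0,0,0,0],[0,-0.35,0.4,0,0,0,0],[0,-0.35,0.4,0,0,0,0],[0,-0.35,0.4,0,0,0,0],[0,0,0.1,0,0,0,0],[0,0,0,0,0,0,0]]' 45
python3 -m jog '[[0,0,0,0,0,0,20],[0,0,0,0,0,0,60],[0,0,0,0,0,0,60],[0,0,0,0,0,0,60],[0,0,0,0,0,0,60],[0,0,0,0,0,0,60]]'
python3 -c '
from h import *
cv2.imwrite("pics/g.png",cv2.resize(vision.camera("scene")["color"][130:290,150:350],None,fx=3.5,fy=3.5))
cv2.imwrite("pics/g_w.png",vision.camera("wrist")["color"])'
```

```text
clock: 7.3
eef_pos: [476.6, 67.2, 100.9]
eef_rot: [-3.139, -0.007, -0.111]
wrist_force: [-14.9, 7.0, 49.7]
finger_gap: 12.7
clock: 7.9
eef_pos: [474.4, 66.2, 96.4]
eef_rot: [3.142, 0.0, -0.111]
wrist_force: [0.1, -0.2, 0.2]
finger_gap: 54.4
```

View pics/g.png

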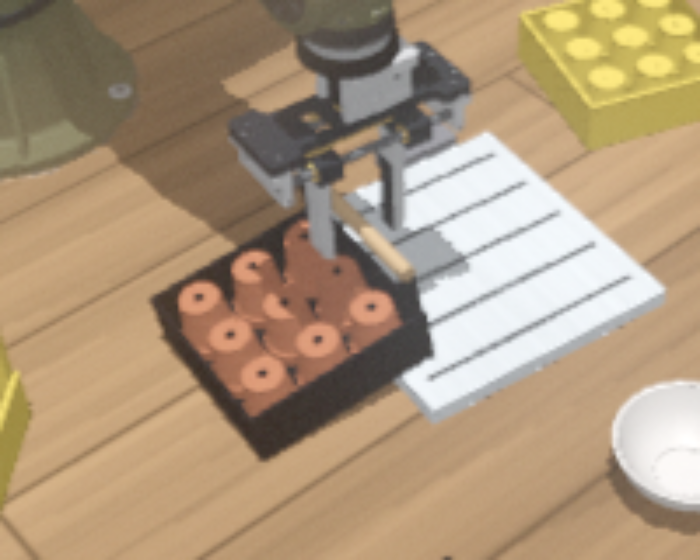

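View pics/g_w.png

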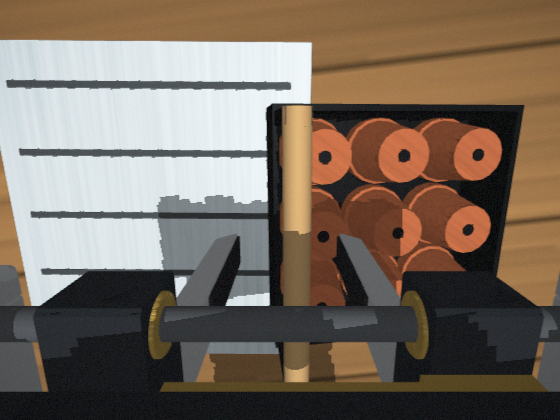

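Released; the leading edge is on the plate. I'll wait, retreat up and back, and turn the open fingers to face the rear wall.

```bash
python3 -m jog '[[0,0,0,0,0,0,70],[0,0,0,0,0,0,70],[0,0,0,0,0,0,70],[0,0,-4,0,0,0,70],[0,0,-4,0,0,0,70],[0,2.5,0,0,0,0,70],[0,4,0,0,0,0,100],[0,4.5,0,0,0,0,100]]'
python3 -m jog '[[0,4.5,0,0,0,0,100],[0.2,4.2,0,0,0,0,100],[0,0,0,0,0,-0.1425,100],[0,0,0,0,0,-0.1425,100],[0,0,0,0,0,-0.1425,100],[0,0,0,0,0,-0.1425,100],[0,0,0,0,0,-0.1425,100],[0,0,0,0,0,-0.1425,100]]'
python3 -m jog '[[0,0,0,0,0,-0.1425,100],[0,0,0,0,0,-0.1425,100],[0,0,0,0,0,-0.1425,100],[0,0,0,0,0,-0.1425,100],[0,0,0,0,0,-0.1425,100],[0,0,0,0,0,0,100]]'
python3 -c '
from h import *
cv2.imwrite("pics/i.png",cv2.resize(vision.camera("scene")["color"][130:290,150:350],None,fx=4,fy=3.5))
cv2.imwrite("pics/i_t.png",cv2.resize(vision.camera("top")["color"][180:305,185:365],None,fx=4.4,fy=4.4,interpolation=cv2.INTER_CUBIC))
s=monitor.read_state();print(s["eef_pos"],s["eef_rot"])
cv2.imwrite("pics/i_w.png",vision.camera("wrist")["color"])'
```

```text
clock: 8.8
eef_pos: [462.0, -43.9, 176.8]
eef_rot: [3.142, -0.001, -0.109]
wrist_force: [1.1, 0.9, -0.2]
finger_gap: 78.2
clock: 9.6
eef_pos: [454.5, -129.9, 176.5]
eef_rot: [-3.142, -0.0, 0.75]
wrist_force: [0.0, 0.3, 1.0]
finger_gap: 93.8
clock: 10.2
eef_pos: [454.5, -129.9, 176.6]
eef_rot: [3.142, 0.0, 1.459]
wrist_force: [0.7, 0.0, -0.0]
finger_gap: 93.7
[ 454.55417416 -129.86435655  176.54908993] [-3.14158613e+00 -2.47225515e-05  1.45193427e+00]
```

View pics/i.png

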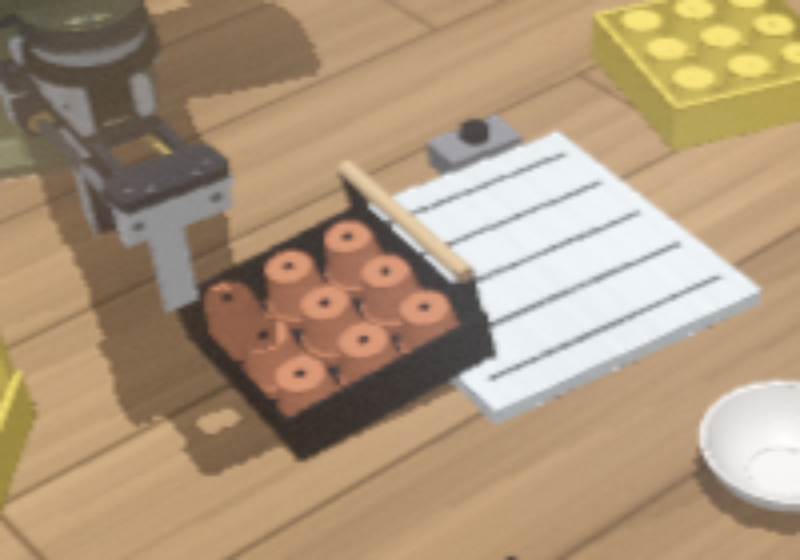

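View pics/i_t.png

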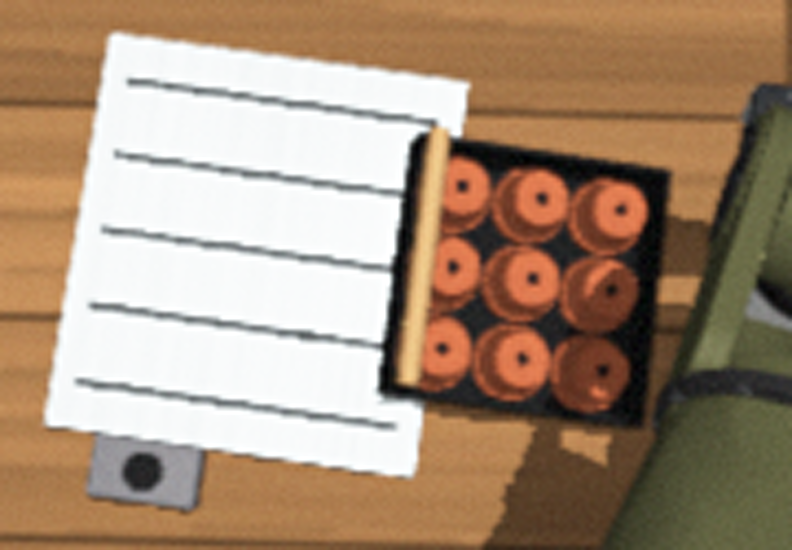

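View pics/i_w.png

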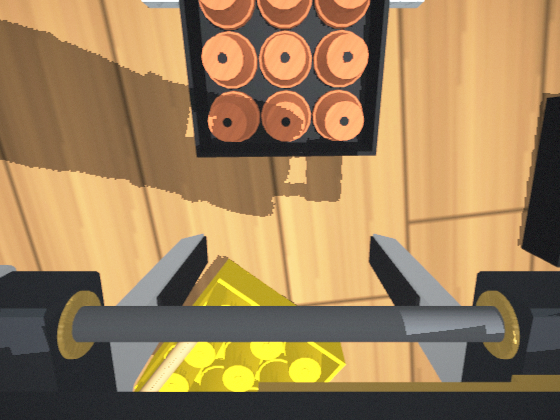

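The carrier's front overlaps the plate by about 30 mm, near square. The wrist view shows the rear rim at (197,156)-(375,153). A yellow carrier's corner at (225,258) lies behind it, so I'll check for room before descending.

Run:
```python
from h import *
np.set_printoptions(precision=1,suppress=True)
t=vision.camera("top");ct=lambda p:(p[0]/4.4+185-.4,p[1]/4.4+180-.4)
s=monitor.read_state();w=vision.camera("wrist");M=wristM(s,w)
a=np.radians(83.5);ux=np.array([np.cos(a),np.sin(a)]);uy=np.array([-ux[1],ux[0]]);C=np.array([485.7,168.4])
def sh(n,p):d=p[:2]-C;print(n,p,"plate",np.array([d@ux,d@uy]))
for p in[(668,172),(645,425)]:sh("rear top",plane(t,ct(p),52))
for p in[(197,156),(375,153)]:sh("rear wrist",plane(w,p,52,M))
for p in[(437,130),(411,385)]:sh("bar",plane(t,ct(p),116))
for p in[(225,258),(345,363)]:sh("yellow w",plane(w,p,52,M))
for p in[(415,236),(374,276),(461,276)]:sh("yellow t",plane(t,p,52))
sh("tcp",s["eef_pos"])
```

```text
rear top [538.4 -94.   52. ] plate [-254.7  -82.1]
rear top [378.  -79.5  52. ] plate [-258.5   78.9]
rear wrist [377.1 -77.7  52. ] plate [-256.8   80. ]
rear wrist [539.3 -94.2  52. ] plate [-254.8  -83. ]
bar [551.8  54.8 116. ] plate [-105.4  -78.5]
bar [396.8  67.4 116. ] plate [-110.4   76.9]
yellow w [ 386.3 -179.5   52. ] plate [-356.9   59.4]
yellow w [ 494.9 -314.3   52. ] plate [-478.5  -63.8]
yellow t [ 494.2 -313.3   52. ] plate [-477.7  -63. ]
yellow t [ 381.1 -197.3   52. ] plate [-375.2   62.5]
yellow t [ 386.3 -436.4   52. ] plate [-612.1   30.3]
tcp [ 454.6 -129.9  176.6] plate [-299.9   -2.8]
```

There is room: fingers at plate x -300, rear wall at -256, yellow carrier at -357. I'll descend to TCP z of about 34 and approach.

```bash
python3 -m jog '[[0,0,3.6,0,0,0,100],[0,0,3.6,0,0,0,100],[0,0,3.6,0,0,0,100],[0,0,3.4,0,0,0,100],[0.5,0,0,0,0,0,100],[1,0,0,0,0,0,100],[1,0,0,0,0,0,100],[0.5,0,0,0,0,0,100]]'
python3 -m jog '[[0.5,0,0,0,0,0,100],[0.5,0,0,0,0,0,100],[0.5,0,0,0,0,0,100],[0.5,0,0,0,0,0,100]]'
```

```text
clock: 11.25
eef_pos: [458.9, -99.1, 36.2]
eef_rot: [3.139, 0.0, 1.457]
wrist_force: [0.1, -0.1, 0.2]
finger_gap: 94.0
clock: 11.65
eef_pos: [461.0, -80.8, 35.7]
eef_rot: [3.139, 0.002, 1.457]
wrist_force: [-0.9, -8.9, 3.5]
finger_gap: 93.9
```

Contact at 9 N. Pushing on.

```bash
python3 -m jog '[[0.6,0,0,0,0,0,100],[0.6,0,0,0,0,0,100],[0.6,0,0,0,0,0,100],[0.6,0,0,0,0,0,100],[0.6,0,0,0,0,0,100],[0.6,0,0,0,0,0,100],[0.6,0,0,0,0,0,100],[0.6,0,0,0,0,0,100]]'
python3 -c '
from h import *
cv2.imwrite("pics/k.png",cv2.resize(vision.camera("scene")["color"][130:290,150:350],None,fx=4,fy=3.5))'
```

```text
clock: 12.45
eef_pos: [466.7, -33.9, 36.1]
eef_rot: [3.139, 0.003, 1.457]
wrist_force: [-2.5, -19.7, 11.0]
finger_gap: 93.9
```

View pics/k.png

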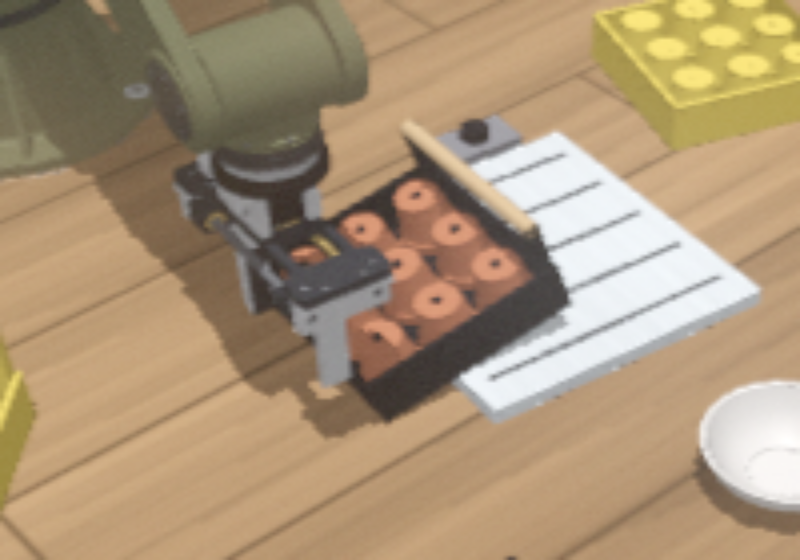

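The rear is being held down by finger friction: the wrist sees +11 N in z, the centre is already past the step, and the front is hovering. I'll raise the fingers gently to let it rock flat.

```bash
python3 -m jog '[[0,0,-0.2,0,0,0,100],[0,0,-0.2,0,0,0,100],[0,0,-0.2,0,0,0,100],[0,0,-0.2,0,0,0,100]]'
python3 -c '
from h import *
cv2.imwrite("pics/l.png",cv2.resize(vision.camera("scene")["color"][130:290,150:350],None,fx=4,fy=3.5))'
```

```text
clock: 12.9
eef_pos: [465.7, -32.3, 42.8]
eef_rot: [3.142, -0.0, 1.456]
wrist_force: [-0.3, -0.0, -0.4]
finger_gap: 93.9
```

View pics/l.png

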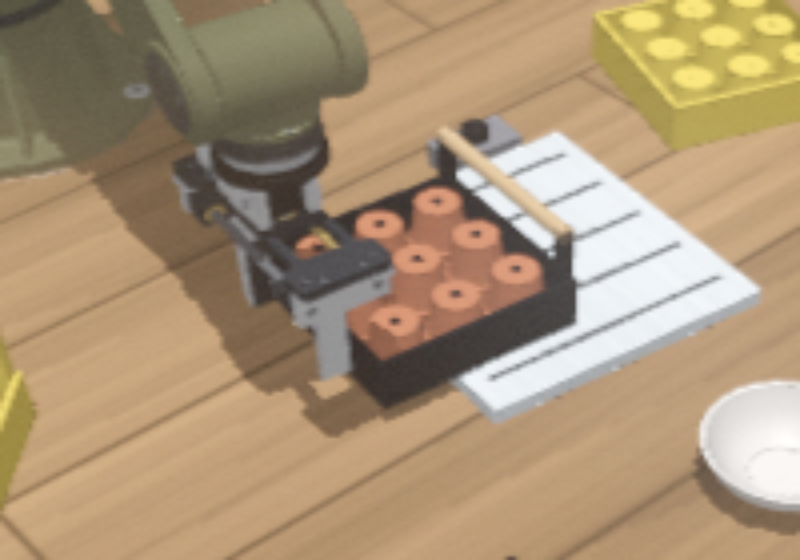

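The carrier now lies flat on the plate. Pushing it the rest of the way (about 110 mm).

```bash
python3 -m jog '[[0.6,0,0.1,0,0,0,100],[0.7,0,0.1,0,0,0,100],[0.7,0,0.1,0,0,0,100],[0.7,0,0.1,0,0,0,100],[0.7,0,0,0,0,0,100],[0.7,0,0,0,0,0,100],[0.7,0,0,0,0,0,100],[0.7,0,0,0,0,0,100]]'
python3 -m jog '[[0.7,0,0,0,0,0,100],[0.7,0,0,0,0,0,100],[0.7,0,0,0,0,0,100],[0.7,0,0,0,0,0,100],[0.7,0,0,0,0,0,100],[0.6,0,0,0,0,0,100],[0.5,0,0,0,0,0,100],[0.3,0,0,0,0,0,100]]'
python3 -c '
from h import *
cv2.imwrite("pics/m.png",cv2.resize(vision.camera("scene")["color"][130:290,150:350],None,fx=4,fy=3.5))'
```

```text
clock: 13.75
eef_pos: [472.5, 22.0, 38.9]
eef_rot: [3.14, 0.001, 1.457]
wrist_force: [-0.6, -10.5, 7.0]
finger_gap: 93.9
clock: 14.55
eef_pos: [478.0, 70.8, 38.9]
eef_rot: [3.141, 0.001, 1.457]
wrist_force: [-1.9, -9.4, 8.3]
finger_gap: 94.2
```

View pics/m.png

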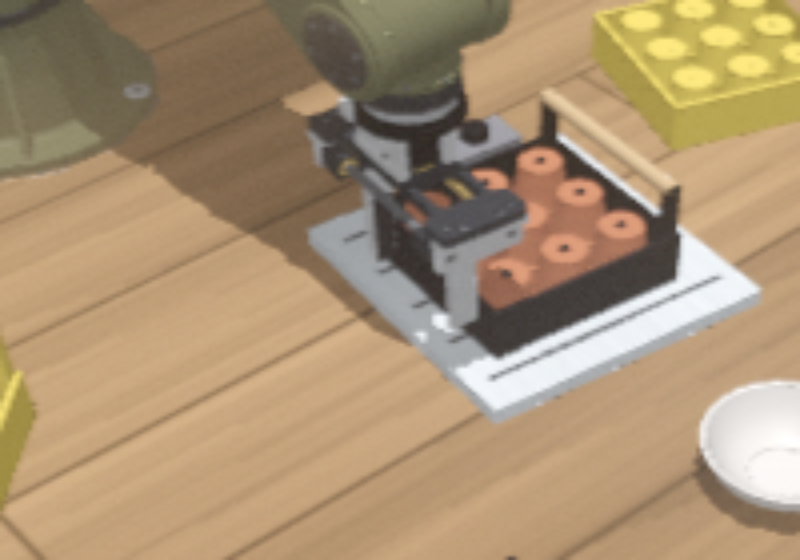

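The carrier is wholly on the plate. Backing off, rising and retreating to measure.

```bash
python3 -m jog '[[-1,0,0,0,0,0,100],[-3,0,0,0,0,0,100],[-3,0,-2,0,0,0,100],[-3,0,-4,0,0,0,100],[-4,0,-4,0,0,0,100],[-4,0,-4,0,0,0,100],[-4,0,0,0,0,0,100],[-3,0,0,0,0,0,100]]'
python3 -m jog '[[0,0,0,0,0,0,100],[0,0,0,0,0,0,100]]'
python3 -c '
from h import *
cv2.imwrite("pics/n.png",cv2.resize(vision.camera("scene")["color"][130:340,150:390],None,fx=3.3,fy=2.8))
cv2.imwrite("pics/n_t.png",cv2.resize(vision.camera("top")["color"][180:305,185:365],None,fx=4.4,fy=4.4,interpolation=cv2.INTER_CUBIC))'
```

```text
clock: 15.4
eef_pos: [449.8, -170.4, 170.1]
eef_rot: [3.14, 0.001, 1.456]
wrist_force: [0.4, 0.2, -0.1]
finger_gap: 93.9
clock: 15.6
eef_pos: [449.8, -168.4, 168.8]
eef_rot: [-3.141, -0.001, 1.455]
wrist_force: [0.4, 0.5, 0.8]
finger_gap: 93.9
```

View pics/n.png

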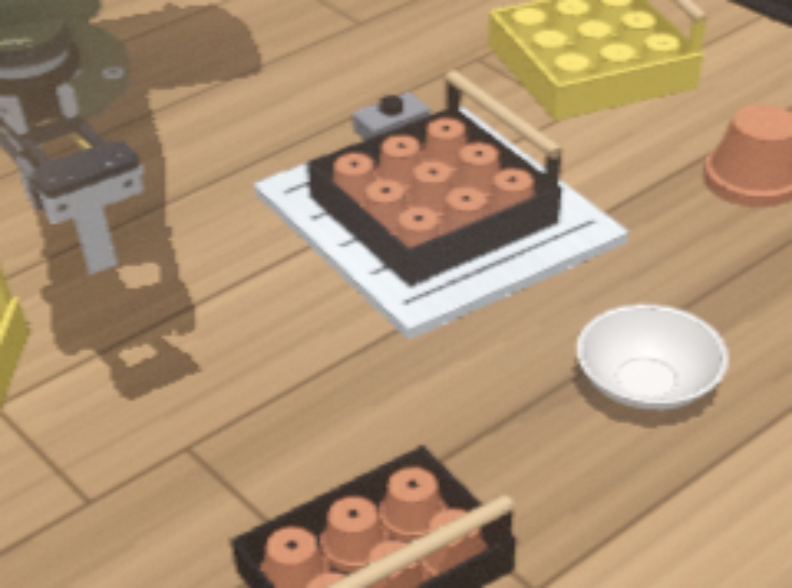

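View pics/n_t.png

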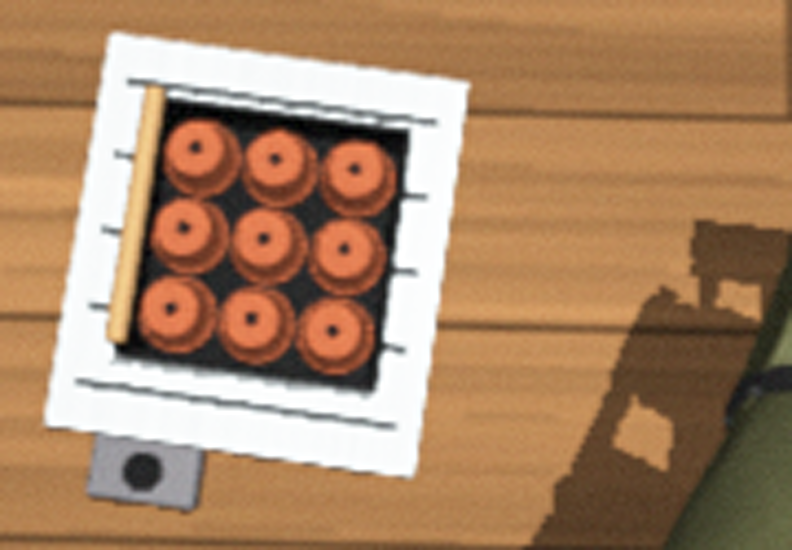

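Run:
```python
from h import *
np.set_printoptions(precision=1,suppress=True)
t=vision.camera("top");s=vision.camera("scene");ct=lambda p:(p[0]/4.4+185-.4,p[1]/4.4+180-.4);cs=lambda p:(p[0]/3.3+150-.4,p[1]/2.8+130-.4)
a=np.radians(83.5);ux=np.array([np.cos(a),np.sin(a)]);uy=np.array([-ux[1],ux[0]]);C=np.array([485.7,168.4])
P=[]
for q,r in[((264,239),(433,172)),((195,148),(513,180)),((171,309),(447,128)),((354,170),(419,218)),((332,331),(354,164))]:
    p,e=tri([ray(t,ct(q)),ray(s,cs(r))]);P.append(p);d=p[:2]-C;print(p,e,d@ux,d@uy)
f=P[1]+P[2]-P[3]-P[4];print("yaw",np.degrees(np.arctan2(f[1],f[0])))
d=cv2.absdiff(t["color"],cv2.imread("pics/a_top.png")).max(2)
for n,(x,y,r) in dict(small=(357,137,38),bowl=(254,140,24),pot=(153,182,20)).items():print(n,(d[y-r:y+r,x-r:x+r]>60).sum())
```

```text
[487.3 161.1  72.6] 0.4860284408884105 -7.06848721132924 -2.3768077085579895
[543.8 206.3  72.5] 0.9556915500946278 44.2086511181565 -53.40077586914881
[442.4 217.8  73. ] 0.1451494310997184 44.20127498917731 48.623835617298624
[531.9 105.7  73.3] 0.6840885299476185 -57.099363505121346 -53.028482698510096
[430.6 116.7  72.5] 0.6972140151362936 -57.58845497908108 48.85971055971076
yaw 83.32843058138235
small 0
bowl 0
pot 0
```

The carrier's centre is at plate (-7,-2) mm. It is square to 0.2° and level on the plate, and the bystanders haven't changed. Handing in.

```bash
python3 -c '
from cell import order
print(order.sign_off())'
```

```text
the job is handed in; nothing more can be done
None
```

The nine-pot carrier now stands fully on the plate, and I handed the job in after about 16 s of robot time. The hand-in gives no verdict.

- **What I did:** I gripped the bar, tilted the front up about 32 mm with the rear edge still on the bench, and drew it over the step. I set that edge down, let go, and pushed the rear wall with the open fingers. Partway through, finger friction held the rear down while the front hovered. I raised the fingers slightly, the carrier rocked flat, and I finished the push.
- **Last checks:** The carrier's centre is at plate (-7, -2) mm and it is square to within about 0.2°. Its pot tops measure 72.5 to 73.3 mm high, so it is level on the plate; the text implies 74 mm. The arm is clear of everything, and the small carrier, bowl and flowerpot show no change in the top view.
- **Out of line:** The set-down pressed on the step with about 50 N for a moment, harder than intended but under the 120 N wrist limit. It was pressed through the fingertips, but I had no separate reading for the 40 N limit on the arm and gripper body.

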